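# Find the tight spot on the last gauge's slide

### The job

The toe carriage of the shoe-last gauge drags at one place where cement has dried inside its rail. Bring the carriage back until it touches the rubber stop on the heel-block side, then stroke it through its full travel until it touches the other rubber stop, pressing only gently on the stops, and feel where it drags. Then leave the carriage standing, let go, right where it drags most, so that I know where to clean, without disturbing the lasts, the mallet or the dish.

Things in the scene. Friction and masses are not known exactly. Their poses are not given: they have to be found in the camera images.
- gauge: Shoe-last gauge screwed to the bench: aluminium rail 60 wide, 460 long, 31 high, blue heel block at its -y end. Origin: bench level, mid-width; the rail runs along its y axis. Grip centre is at gauge x 0, y -70 mm on the near stop, y +150 mm on the far stop. Red rubber stops sit on the rail's +x side. Nothing of the gauge but the carriage and heel block (92 high) rises above 40 mm.
- carriage (a joint): Slide of the toe carriage along the gauge's +y, m: 0 = just touches the rubber stop on the heel-block side, 0.220 = just touches the other stop. The rubber yields about 1 mm per 6 N. Runs freely at about 2 N drag all along, except one place (unseen, centred 40 to 180 mm along): the drag rises over 12 mm to a peak of 8 to 12 N and falls off alike beyond it. Drag shows only while it moves; left alone it stays put. About 0.45 kg.
- grip (a point): Centre of the black upright grip on the carriage, 91 mm above the bench, axes as the gauge's. Grip: 16 mm thick along the slide (y), 44 wide (x), 52 tall (65 to 117 mm above the bench). The carriage plate under it tops out at 47 mm; its blue toe plate, 62 mm from the grip towards the heel block, at 77 mm. The carriage slides, cannot lift. The dragging guide shoe is right below the grip.
- near_stop_face (a point): Middle of the red rubber face on the heel-block side that the carriage's side lug meets; the lug is 24 mm long along the slide, centred on the grip. 18 mm above the bench.
- far_stop_face (a point): Middle of the opposite red rubber face, 244 mm further along the gauge's +y; 18 mm above the bench.
- green_last: Green plastic shoe last, 250 long, 94 high, 85 wide, standing beyond the rail near the heel block; leave alone. Origin: centre of underside, x towards its toe.
- yellow_last: Yellow plastic shoe last, same size, standing past the heel-block end; leave alone. Origin: centre of underside, x towards its toe.
- mallet: Turned wooden mallet standing on its head, 74 across, 172 tall, beyond the rail; leave alone. Origin: centre of underside.
- dish: Small steel dish, 90 across, 28 high, between robot and rail; leave alone. Origin: centre of underside.

How it is judged:
On the way, in this order (a step that is already met when the one before it is completed fails the run):
1. carriage touches the rubber stop on the heel-block side (value of joint carriage below 0.001 m), for 0.1 s.
2. then it has been stroked through to the other stop (value of joint carriage above 0.219 m), for 0.1 s.
At the end, for the whole second after the job is handed in: The carriage stands still, let go, with its grip within 8 mm of the place of greatest drag, after touching the heel-side stop (within 1 mm) and then the other stop (y of tight_spot in the frame of grip between -0.008 and 0.008 m and velocity of joint carriage between -0.01 and 0.01 m/s).
It fails at once if a rubber stop is pressed with more than 20 N (contact force between carriage and stop_near_c0 above 20 N or contact force between carriage and stop_far_c0 above 20 N).
It fails at once if a last, the mallet or the dish is moved more than 20 mm or tipped (distance of any of green_last, yellow_last, mallet, dish from where it was at the start of the episode above 0.02 m or angle between any of green_last, yellow_last, mallet, dish's own z axis and vertical above 0.3 rad).
It also fails if it takes over 64 s, if anything falls off the work surface, if the arm or the gripper's body presses on something with over 40 N, if the wrist force passes 120 N, or if a joint passes its speed limit or range.

### The arm

A 6-joint arm with a two-finger parallel gripper is mounted at the origin on the work surface. World frame = base frame: x ahead of the robot, y to its left, z up, the work surface at z = 0. Lengths are in m, angles in rad, forces in N, time in s.
With the tool pointing down it reaches from about 0.425 to 0.95 m from the base axis. Payload 3.5 kg.
Tool frame: the origin (TCP) lies at the very end of the fingers, on their centre line; the grasp point (between the pads) lies 19 mm behind it; z points along the fingers, y is the line along which they close (so a half turn about z gives the same grasp; the last joint's range is limited). The gripper opens to 85 mm and grips with 20 to 120 N. Pads are 22 mm wide; open, the fingers measure 114 mm over their backs; the gripper's body (76 mm by 85 mm) begins 54 mm behind the grasp point. The pads swing forward as they close: fully open they stand 13 mm farther back than shut.
Start: joints at [-1.459, 0.286, 1.577, -0, 1.279, -0.15], TCP at [0.175, -0.652, 0.231] pointing down, gripper open.
Joint ranges: [-2.77, 2.77], [-0.9, 2.22], [0.21, 2.48], [-1.53, 4.67], [0.24, 2.81], [-2.84, 2.84]. Speed limits (rad/s): [2.79, 2.79, 3.14, 3.14, 3.14, 3.14].

### API

Orientations are given as a unit quaternion [x, y, z, w].
In Python, from plant import ctrl, optics, sign_off gives the robot as it stands.
- The arm moves only by the shell command python3 -m creep 'ROWS' [FORCE]. ROWS is JSON, a list of rows, each an object of numbers: "x", "y", "z": the shift along the tool's x, y, z in mm; "rx", "ry", "rz": the turn, a rotation vector about the tool's x, y, z in degrees; "grip": the opening, from 0 (shut) to 1 (fully open). In form: [{"x": .., "y": .., "z": .., "rx": .., "ry": .., "rz": .., "grip": ..}, ...]. A call has exactly 10 rows; each row shifts and turns the commanded pose from where the row before left it, along the tool's axes as they then stand; what a row does not reach is not made up. A row lasts 1/12 s, in which the tool goes at most 41.7 mm and 7.16 degrees, less where a joint would pass 70% of its speed; a pose out of reach is approached as far as the arm can. A call with a gripper value outside its range is refused whole. The fingers move at their own pace and stop on an object; FORCE is the grip in N (left out, the last holds). Time passes only in rows, so rows that do not move let the fingers close, or fill a call up. It gives the time, the measured TCP pose, the force, the opening and the grip force at its end, in the units of the state.
- ctrl.get_state(): the state, without advancing time (a new reading comes with each control period).
- optics.read_camera(name): name is "side" or "top" or "wrist"; returns a dict with "color" (480x640x3 uint8, blue, green, red), "K" (3x3 intrinsics, pixels), "R" (3x3) and "t" (3): a world point X has camera coordinates R X + t. Camera axes: x right, y down, z forward; pixel columns grow to the right and rows downward; lengths in m; the calibration is good to about 2 mm. A picture is of the moment at which its call begins. There is no depth.
- sign_off(): hands the job in; it is judged then, once.
The state is a dict: "time": time; "qpos": joint angles; "dq": joint speeds; "joint_efforts": joint torques, N m; "eef_pos": TCP position; "tcp_rot": TCP orientation; "contact_force": force on the tool from outside, world axes, zero at the start; "wrist_torque": the same for the moment, N m; "opening": opening from 0.0 (shut) to 1.0 (fully open); "finger_force": force on a finger pad.
Only numpy, scipy, OpenCV 4.12 (cv2) and the standard library are available. Lean on these libraries where they do the work, as an engineer would, in place of code of your own. Each camera call takes 0.05 s, during which the arm holds its last target. There are 200 camera calls.

## Working session

There is one attempt and no reset: what is moved stays moved. The work goes in short steps, Python scripts to look and compute and a shell command to move; the robot and the scene stay as the last step left them, time stands still between calls to the robot, and variables do not carry over. Pictures are saved under pics/ and viewed, at most 10 in all, crops included, and the job is handed in when it is done.

```bash
mkdir -p pics; ls; python3 - <<'E'
from plant import ctrl, optics
import cv2
s=ctrl.get_state(); print({k:s[k] for k in('time','eef_pos','tcp_rot','contact_force','opening')})
for n in('top','side'):
    c=optics.read_camera(n); cv2.imwrite(f'pics/{n}0.png',c['color']); print(n,c['K'],c['R'],c['t'])
    import pickle; pickle.dump(c,open(f'pics/{n}0.pkl','wb'))
E
```

```text
pics
{'time': 0.0, 'eef_pos': array([ 0.17465112, -0.65131561,  0.22992014]), 'tcp_rot': array([ 9.91442435e-01,  1.30539123e-01,  2.26347769e-05, -1.19771385e-03]), 'contact_force': array([0.00521525, 1.08481032, 0.37437571]), 'opening': 1.0008311072551315}
top [[444.21165366   0.         317.24703378]
 [  0.         444.21165366 236.9370827 ]
 [  0.           0.           1.        ]] [[-0.01896417 -0.99929748 -0.03232503]
 [-0.99258549  0.02269944 -0.11941015]
 [ 0.12006002  0.02982084 -0.99231865]] [-0.03252283  0.57019347  0.91733873]
side [[471.42921343   0.         327.72800251]
 [  0.         471.42921343 232.34331591]
 [  0.           0.           1.        ]] [[ 0.98331828 -0.18179057  0.00611072]
 [-0.09662382 -0.55051843 -0.82921246]
 [ 0.15410707  0.81478933 -0.55890013]] [-0.5607062   0.08134824  0.84225873]
```

View pics/top0.png

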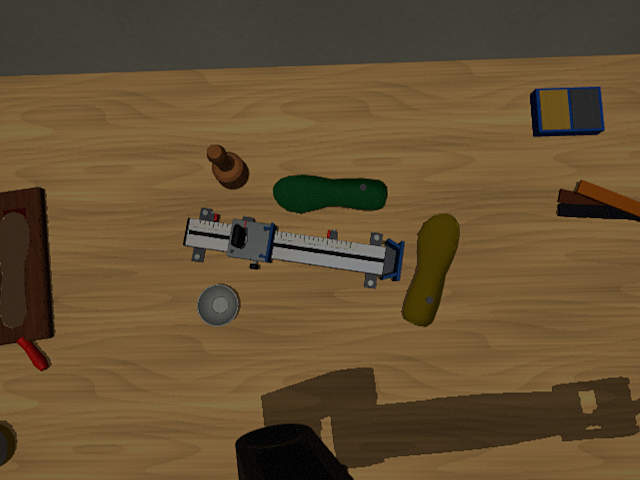

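View pics/side0.png

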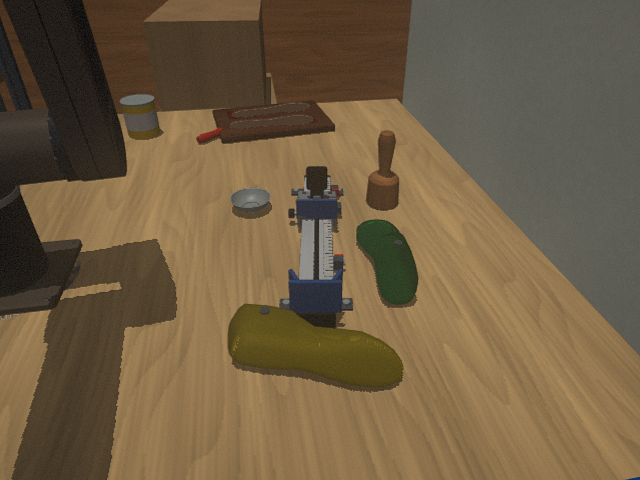

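The top view shows the grip at about (239,235), red stops at (216,217) (far) and (332,235) (near), and the heel block at (395,260). The mallet is at (228,170), the dish at (218,305) and the green last at (330,193). In the side view the grip top is at about (317,170).

```bash
cat > h.py <<'E'
import numpy as np, cv2, pickle
def ray(c,u,v):
    o=-c['R'].T@c['t']; d=c['R'].T@np.linalg.inv(c['K'])@np.array([u,v,1.]); return o,d
def onz(c,u,v,z):
    o,d=ray(c,u,v); return o+d*(z-o[2])/d[2]
def blobs(m,box,amin=8):
    x0,y0,x1,y1=box; n,l,s,ce=cv2.connectedComponentsWithStats(m[y0:y1,x0:x1].astype(np.uint8))
    return [(s[i],ce[i]+[x0,y0]) for i in range(1,n) if s[i][4]>=amin]
E
python3 - <<'E'
from h import *
c=pickle.load(open('pics/top0.pkl','rb')); im=c['color'].astype(int); b,g,r=im[...,0],im[...,1],im[...,2]
red=(r>100)&(r>2.2*g)&(r>2.2*b)
for s,p in blobs(red,(180,190,410,290),4): print('red',s,p,onz(c,*p,.025)[:2])
dark=(im.max(2)<45)
for s,p in blobs(dark,(225,215,260,260)): print('dark',s,p,onz(c,*p,.117)[:2])
blue=(b>70)&(b>1.6*r)
for s,p in blobs(blue,(180,190,410,290),15): print('blue',s,p,onz(c,*p,.077)[:2],onz(c,*p,.09)[:2])
for n,(u,v,z) in dict(mallet=(232,172,.03),mtop=(216,153,.172),dish=(218,305,.02),rl=(183,232,.02)).items(): print(n,onz(c,u,v,z)[:2])
c=pickle.load(open('pics/side0.pkl','rb')); im=c['color'].astype(int)
for s,p in blobs(im.max(2)<45,(300,160,335,200)): print('sdark',s,p)
print('side griptop',onz(c,317,170,.117))
t=cv2.imread('pics/top0.png')[195:275,170:330]; cv2.imwrite('pics/crop1.png',cv2.resize(t,(800,400),interpolation=cv2.INTER_CUBIC))
E
```

```text
red [34 24  3  6 12] [215.33333333 216.5       ] [0.62058793 0.17810757]
red [64 31  2  6  6] [244.83333333 223.5       ] [0.60354432 0.11316233]
red [147  40   3   7  17] [328.23529412 233.35294118] [ 0.57769084 -0.06807778]
dark [  6   9  17  25 296] [238.39864865 236.18918919] [0.56432414 0.10788743]
dark [ 0 21  5  4 16] [227.125 237.125] [0.56298223 0.13016639]
blue [79 33 14 38 73] [267.84931507 243.73972603] [0.55243851 0.05562483] [0.55103465 0.0537705 ]
blue [208  49  12   9  30] [393.7        242.96666667] [ 0.5482842  -0.20058241] [ 0.54694033 -0.19873732]
blue [203  52  21  38 122] [397.42622951 264.03278689] [ 0.5054414 -0.2063705] [ 0.50471615 -0.20444183]
mallet [0.71809436 0.14066845]
mtop [0.71624434 0.13916035]
dish [0.42870033 0.17198727]
rl [0.58870451 0.25069717]
side griptop [0.56596037 0.09918202 0.117     ]
```

View pics/crop1.png

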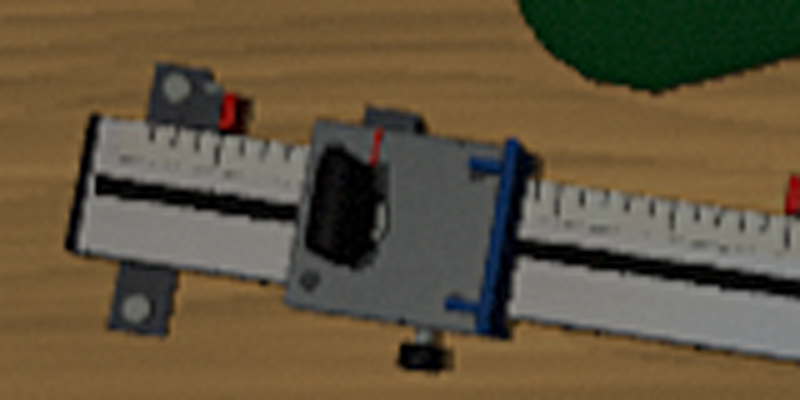

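The crop shows the black grip at crop (340,205), which is image (238,236), upright on the plate. Its red index line is at crop (376,147). The carriage sits about 150 mm along, and the rail's y axis is turned about -9.9° from world y. I'll turn the tool 25° to line up, then approach.

```bash
python3 -m creep '[{"rz":6.25,"grip":1},{"rz":6.25},{"rz":6.25},{"rz":6.25},{"x":25,"y":-30},{"x":25,"y":-30},{"x":25,"y":-30},{"x":25,"y":-30},{"x":25,"y":-30},{"x":25,"y":-30}]' 30
python3 -m creep '[{"x":20,"y":-36},{"x":20,"y":-36},{"x":20,"y":-36},{"x":20,"y":-36},{"y":-40},{"y":-40},{"y":-40},{"y":-40},{"y":-40},{"y":-40}]'
```

```text
$[0]: bad value
$[0]: bad value
```

```bash
python3 -m creep '[{"x":0,"y":0,"z":0,"rx":0,"ry":0,"rz":6.25,"grip":1},{"x":0,"y":0,"z":0,"rx":0,"ry":0,"rz":6.25,"grip":1},{"x":0,"y":0,"z":0,"rx":0,"ry":0,"rz":6.25,"grip":1},{"x":0,"y":0,"z":0,"rx":0,"ry":0,"rz":6.25,"grip":1},{"x":25,"y":-30,"z":0,"rx":0,"ry":0,"rz":0,"grip":1},{"x":25,"y":-30,"z":0,"rx":0,"ry":0,"rz":0,"grip":1},{"x":25,"y":-30,"z":0,"rx":0,"ry":0,"rz":0,"grip":1},{"x":25,"y":-30,"z":0,"rx":0,"ry":0,"rz":0,"grip":1},{"x":25,"y":-30,"z":0,"rx":0,"ry":0,"rz":0,"grip":1},{"x":25,"y":-30,"z":0,"rx":0,"ry":0,"rz":0,"grip":1}]' 30
```

```text
time: 0.93
eef_pos: [0.3547, -0.4991, 0.2307]
tcp_rot: [0.996, -0.087, -0.0, -0.0]
contact_force: [1.2, -0.3, -0.5]
opening: 1.0
finger_force: 0.0
```

```bash
python3 -m creep '[{"x":10,"y":-40,"z":0,"rx":0,"ry":0,"rz":0,"grip":1},{"x":10,"y":-40,"z":0,"rx":0,"ry":0,"rz":0,"grip":1},{"x":10,"y":-40,"z":0,"rx":0,"ry":0,"rz":0,"grip":1},{"x":10,"y":-40,"z":0,"rx":0,"ry":0,"rz":0,"grip":1},{"x":10,"y":-40,"z":0,"rx":0,"ry":0,"rz":0,"grip":1},{"x":10,"y":-40,"z":0,"rx":0,"ry":0,"rz":0,"grip":1},{"x":10,"y":-40,"z":0,"rx":0,"ry":0,"rz":0,"grip":1},{"x":10,"y":-40,"z":0,"rx":0,"ry":0,"rz":0,"grip":1},{"x":10,"y":-40,"z":0,"rx":0,"ry":0,"rz":0,"grip":1},{"x":10,"y":-40,"z":0,"rx":0,"ry":0,"rz":0,"grip":1}]'
python3 -m creep '[{"x":0,"y":-38,"z":0,"rx":0,"ry":0,"rz":0,"grip":0.5},{"x":0,"y":-38,"z":0,"rx":0,"ry":0,"rz":0,"grip":0.5},{"x":0,"y":-38,"z":0,"rx":0,"ry":0,"rz":0,"grip":0.5},{"x":0,"y":-38,"z":0,"rx":0,"ry":0,"rz":0,"grip":0.5},{"x":0,"y":-38,"z":0,"rx":0,"ry":0,"rz":0,"grip":0.5},{"x":0,"y":-38,"z":0,"rx":0,"ry":0,"rz":0,"grip":0.5},{"x":0,"y":0,"z":0,"rx":0,"ry":0,"rz":0,"grip":0.5},{"x":0,"y":0,"z":0,"rx":0,"ry":0,"rz":0,"grip":0.5},{"x":0,"y":0,"z":0,"rx":0,"ry":0,"rz":0,"grip":0.5},{"x":0,"y":0,"z":0,"rx":0,"ry":0,"rz":0,"grip":0.5}]'
python3 - <<'E'
from plant import optics
import cv2,pickle
c=optics.read_camera('wrist'); cv2.imwrite('pics/w1.png',c['color']); pickle.dump(c,open('pics/w1.pkl','wb'))
E
```

```text
time: 1.77
eef_pos: [0.5218, -0.1221, 0.231]
tcp_rot: [0.996, -0.087, -0.0, -0.0]
contact_force: [-0.1, -0.1, 0.5]
opening: 0.999
finger_force: 0.0
time: 2.6
eef_pos: [0.561, 0.0993, 0.231]
tcp_rot: [0.996, -0.088, -0.0, 0.0]
contact_force: [0.4, 0.7, -0.7]
opening: 0.499
finger_force: 0.0
```

View pics/w1.png

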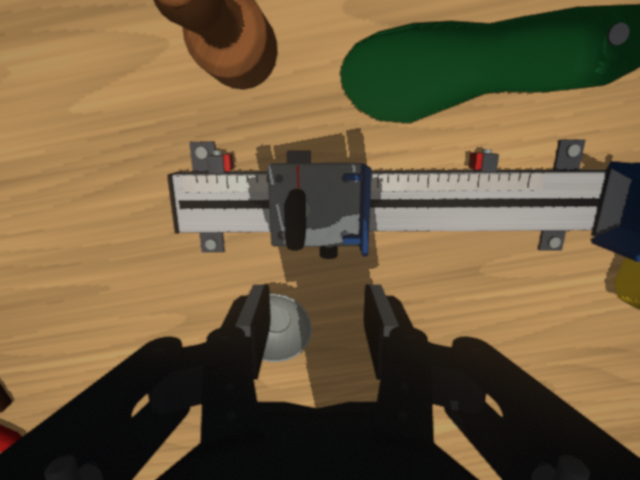

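The wrist view shows the grip as a black bar from (297,190) to (296,248), with the red index at (298,175). The rail runs horizontally, with its slot from (180,205) to (600,203). The stops are at (229,161) and (476,160).

```bash
python3 - <<'E'
from h import *
c=pickle.load(open('pics/w1.pkl','rb')); im=c['color'].astype(int); b,g,r=im[...,0],im[...,1],im[...,2]
red=(r>100)&(r>2.2*g)&(r>2.2*b)
P=[]
for s,p in blobs(red,(170,130,620,260),6): P.append(onz(c,*p,.025)[:2]); print('red',s,p,P[-1])
for s,p in blobs(im.max(2)<30,(280,180,310,255),50): print('dark',s,p,onz(c,*p,.11)[:2])
a=onz(c,180,205,.031)[:2];e=onz(c,600,203,.031)[:2]; print('slot',a,e,np.degrees(np.arctan2(*(a-e))))
top=onz(c,296.5,220,.117)[:2];mark=onz(c,298,176,.047)[:2];print(top,mark)
print('tcp px',(lambda q:(c['K']@q/q[2])[:2])(c['R']@[.561,.0993,.117]+c['t']), -c['R'].T@c['t'])
E
```

```text
red [305  23   8  17 108] [478.51851852 160.90740741] [ 0.57921801 -0.06840968]
red [ 53  24   8  18 110] [226.61818182 162.35454545] [0.62162734 0.17931573]
dark [  5  10  20  59 952] [295.43382353 217.69747899] [0.57359141 0.11370866]
slot [0.58879397 0.23500211] [ 0.51636205 -0.1857814 ] 9.766939744976368
[0.57327465 0.11251687] [0.59839052 0.11011738]
tcp px [316.12233985 232.15571632] [0.63484457 0.08606865 0.37430284]
```

```bash
python3 -m creep '[{"x":5,"y":-13,"z":0,"rx":0,"ry":0,"rz":0,"grip":0.6},{"x":0,"y":0,"z":30,"rx":0,"ry":0,"rz":0,"grip":0.6},{"x":0,"y":0,"z":30,"rx":0,"ry":0,"rz":0,"grip":0.6},{"x":0,"y":0,"z":20,"rx":0,"ry":0,"rz":0,"grip":0.6},{"x":0,"y":0,"z":20,"rx":0,"ry":0,"rz":0,"grip":0.6},{"x":0,"y":0,"z":20,"rx":0,"ry":0,"rz":0,"grip":0.6},{"x":0,"y":0,"z":0,"rx":0,"ry":0,"rz":0,"grip":0.6},{"x":0,"y":0,"z":0,"rx":0,"ry":0,"rz":0,"grip":0.6},{"x":0,"y":0,"z":0,"rx":0,"ry":0,"rz":0,"grip":0.6},{"x":0,"y":0,"z":0,"rx":0,"ry":0,"rz":0,"grip":0.6}]'
python3 - <<'E'
from plant import optics
import cv2,pickle,numpy as np
c=optics.read_camera('wrist'); d=optics.read_camera('side')
cv2.imwrite('pics/w2.png',np.vstack([c['color'][120:440,100:500],cv2.resize(d['color'][130:240,240:400],(400,275))]))
E
```

```text
time: 3.48
eef_pos: [0.5699, 0.1122, 0.1134]
tcp_rot: [0.996, -0.087, 0.002, -0.0]
contact_force: [-0.6, 0.3, 0.2]
opening: 0.598
finger_force: 0.0
```

View pics/w2.png

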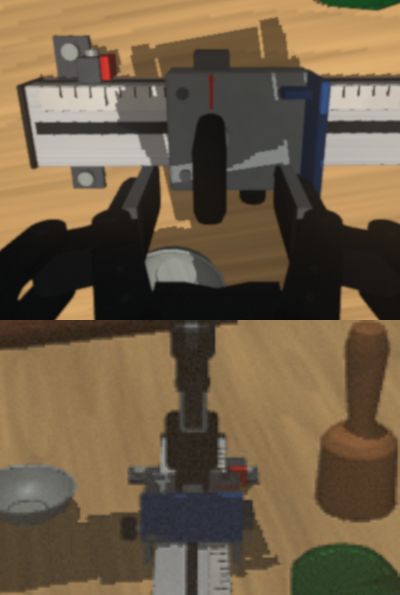

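The fingers straddle the grip, with tips at crop (157,170) and (275,170) and the grip at (210,165). The side view shows them centred across it. Next I descend and close.

```bash
python3 -m creep '[{"x":0,"y":0,"z":20,"rx":0,"ry":0,"rz":0,"grip":0.6},{"x":0,"y":0,"z":20,"rx":0,"ry":0,"rz":0,"grip":0.6},{"x":0,"y":0,"z":0,"rx":0,"ry":0,"rz":0,"grip":0.6},{"x":0,"y":0,"z":0,"rx":0,"ry":0,"rz":0,"grip":0},{"x":0,"y":0,"z":0,"rx":0,"ry":0,"rz":0,"grip":0},{"x":0,"y":0,"z":0,"rx":0,"ry":0,"rz":0,"grip":0},{"x":0,"y":0,"z":0,"rx":0,"ry":0,"rz":0,"grip":0},{"x":0,"y":0,"z":0,"rx":0,"ry":0,"rz":0,"grip":0},{"x":0,"y":0,"z":0,"rx":0,"ry":0,"rz":0,"grip":0},{"x":0,"y":0,"z":0,"rx":0,"ry":0,"rz":0,"grip":0}]' 50
```

```text
time: 4.42
eef_pos: [0.5696, 0.1126, 0.0733]
tcp_rot: [0.996, -0.087, 0.001, -0.0]
contact_force: [-1.1, 2.1, 5.5]
opening: 0.183
finger_force: 50.3
```

```bash
f(){ grep -E 'time|eef|contact' | tr '\n' ' '; echo; }
python3 -m creep '[{"x":0,"y":1,"z":0,"rx":0,"ry":0,"rz":0,"grip":0},{"x":0,"y":1,"z":0,"rx":0,"ry":0,"rz":0,"grip":0},{"x":0,"y":1,"z":0,"rx":0,"ry":0,"rz":0,"grip":0},{"x":0,"y":1,"z":0,"rx":0,"ry":0,"rz":0,"grip":0},{"x":0,"y":1,"z":0,"rx":0,"ry":0,"rz":0,"grip":0},{"x":0,"y":1,"z":0,"rx":0,"ry":0,"rz":0,"grip":0},{"x":0,"y":1,"z":0,"rx":0,"ry":0,"rz":0,"grip":0},{"x":0,"y":1,"z":0,"rx":0,"ry":0,"rz":0,"grip":0},{"x":0,"y":1,"z":0,"rx":0,"ry":0,"rz":0,"grip":0},{"x":0,"y":1,"z":0,"rx":0,"ry":0,"rz":0,"grip":0}]' | f
python3 -m creep '[{"x":0,"y":1,"z":0,"rx":0,"ry":0,"rz":0,"grip":0},{"x":0,"y":1,"z":0,"rx":0,"ry":0,"rz":0,"grip":0},{"x":0,"y":1,"z":0,"rx":0,"ry":0,"rz":0,"grip":0},{"x":0,"y":1,"z":0,"rx":0,"ry":0,"rz":0,"grip":0},{"x":0,"y":1,"z":0,"rx":0,"ry":0,"rz":0,"grip":0},{"x":0,"y":1,"z":0,"rx":0,"ry":0,"rz":0,"grip":0},{"x":0,"y":1,"z":0,"rx":0,"ry":0,"rz":0,"grip":0},{"x":0,"y":1,"z":0,"rx":0,"ry":0,"rz":0,"grip":0},{"x":0,"y":1,"z":0,"rx":0,"ry":0,"rz":0,"grip":0},{"x":0,"y":1,"z":0,"rx":0,"ry":0,"rz":0,"grip":0}]' | f
python3 -m creep '[{"x":0,"y":1,"z":0,"rx":0,"ry":0,"rz":0,"grip":0},{"x":0,"y":1,"z":0,"rx":0,"ry":0,"rz":0,"grip":0},{"x":0,"y":1,"z":0,"rx":0,"ry":0,"rz":0,"grip":0},{"x":0,"y":1,"z":0,"rx":0,"ry":0,"rz":0,"grip":0},{"x":0,"y":1,"z":0,"rx":0,"ry":0,"rz":0,"grip":0},{"x":0,"y":1,"z":0,"rx":0,"ry":0,"rz":0,"grip":0},{"x":0,"y":1,"z":0,"rx":0,"ry":0,"rz":0,"grip":0},{"x":0,"y":1,"z":0,"rx":0,"ry":0,"rz":0,"grip":0},{"x":0,"y":1,"z":0,"rx":0,"ry":0,"rz":0,"grip":0},{"x":0,"y":1,"z":0,"rx":0,"ry":0,"rz":0,"grip":0}]' | f
```

```text
time: 5.25 eef_pos: [0.568, 0.1028, 0.0733] contact_force: [-1.7, 1.8, 6.6] 
time: 6.08 eef_pos: [0.5663, 0.0929, 0.0733] contact_force: [-1.0, 2.1, 6.0] 
time: 6.92 eef_pos: [0.5646, 0.083, 0.0733] contact_force: [-0.9, 2.5, 5.9]
```

```bash
f(){ grep -E 'time|eef|contact' | tr '\n' ' '; echo; }
python3 -m creep '[{"x":0,"y":1.2,"z":0,"rx":0,"ry":0,"rz":0,"grip":0},{"x":0,"y":1.2,"z":0,"rx":0,"ry":0,"rz":0,"grip":0},{"x":0,"y":1.2,"z":0,"rx":0,"ry":0,"rz":0,"grip":0},{"x":0,"y":1.2,"z":0,"rx":0,"ry":0,"rz":0,"grip":0},{"x":0,"y":1.2,"z":0,"rx":0,"ry":0,"rz":0,"grip":0},{"x":0,"y":1.2,"z":0,"rx":0,"ry":0,"rz":0,"grip":0},{"x":0,"y":1.2,"z":0,"rx":0,"ry":0,"rz":0,"grip":0},{"x":0,"y":1.2,"z":0,"rx":0,"ry":0,"rz":0,"grip":0},{"x":0,"y":1.2,"z":0,"rx":0,"ry":0,"rz":0,"grip":0},{"x":0,"y":1.2,"z":0,"rx":0,"ry":0,"rz":0,"grip":0}]' | f
python3 -m creep '[{"x":0,"y":1.2,"z":0,"rx":0,"ry":0,"rz":0,"grip":0},{"x":0,"y":1.2,"z":0,"rx":0,"ry":0,"rz":0,"grip":0},{"x":0,"y":1.2,"z":0,"rx":0,"ry":0,"rz":0,"grip":0},{"x":0,"y":1.2,"z":0,"rx":0,"ry":0,"rz":0,"grip":0},{"x":0,"y":1.2,"z":0,"rx":0,"ry":0,"rz":0,"grip":0},{"x":0,"y":1.2,"z":0,"rx":0,"ry":0,"rz":0,"grip":0},{"x":0,"y":1.2,"z":0,"rx":0,"ry":0,"rz":0,"grip":0},{"x":0,"y":1.2,"z":0,"rx":0,"ry":0,"rz":0,"grip":0},{"x":0,"y":1.2,"z":0,"rx":0,"ry":0,"rz":0,"grip":0},{"x":0,"y":1.2,"z":0,"rx":0,"ry":0,"rz":0,"grip":0}]' | f
python3 -m creep '[{"x":0,"y":1.2,"z":0,"rx":0,"ry":0,"rz":0,"grip":0},{"x":0,"y":1.2,"z":0,"rx":0,"ry":0,"rz":0,"grip":0},{"x":0,"y":1.2,"z":0,"rx":0,"ry":0,"rz":0,"grip":0},{"x":0,"y":1.2,"z":0,"rx":0,"ry":0,"rz":0,"grip":0},{"x":0,"y":1.2,"z":0,"rx":0,"ry":0,"rz":0,"grip":0},{"x":0,"y":1.2,"z":0,"rx":0,"ry":0,"rz":0,"grip":0},{"x":0,"y":1.2,"z":0,"rx":0,"ry":0,"rz":0,"grip":0},{"x":0,"y":1.2,"z":0,"rx":0,"ry":0,"rz":0,"grip":0},{"x":0,"y":1.2,"z":0,"rx":0,"ry":0,"rz":0,"grip":0},{"x":0,"y":1.2,"z":0,"rx":0,"ry":0,"rz":0,"grip":0}]' | f
python3 -m creep '[{"x":0,"y":1.2,"z":0,"rx":0,"ry":0,"rz":0,"grip":0},{"x":0,"y":1.2,"z":0,"rx":0,"ry":0,"rz":0,"grip":0},{"x":0,"y":1.2,"z":0,"rx":0,"ry":0,"rz":0,"grip":0},{"x":0,"y":1.2,"z":0,"rx":0,"ry":0,"rz":0,"grip":0},{"x":0,"y":1.2,"z":0,"rx":0,"ry":0,"rz":0,"grip":0},{"x":0,"y":1.2,"z":0,"rx":0,"ry":0,"rz":0,"grip":0},{"x":0,"y":1.2,"z":0,"rx":0,"ry":0,"rz":0,"grip":0},{"x":0,"y":1.2,"z":0,"rx":0,"ry":0,"rz":0,"grip":0},{"x":0,"y":1.2,"z":0,"rx":0,"ry":0,"rz":0,"grip":0},{"x":0,"y":1.2,"z":0,"rx":0,"ry":0,"rz":0,"grip":0}]' | f
python3 -m creep '[{"x":0,"y":1.2,"z":0,"rx":0,"ry":0,"rz":0,"grip":0},{"x":0,"y":1.2,"z":0,"rx":0,"ry":0,"rz":0,"grip":0},{"x":0,"y":1.2,"z":0,"rx":0,"ry":0,"rz":0,"grip":0},{"x":0,"y":1.2,"z":0,"rx":0,"ry":0,"rz":0,"grip":0},{"x":0,"y":1.2,"z":0,"rx":0,"ry":0,"rz":0,"grip":0},{"x":0,"y":1.2,"z":0,"rx":0,"ry":0,"rz":0,"grip":0},{"x":0,"y":1.2,"z":0,"rx":0,"ry":0,"rz":0,"grip":0},{"x":0,"y":1.2,"z":0,"rx":0,"ry":0,"rz":0,"grip":0},{"x":0,"y":1.2,"z":0,"rx":0,"ry":0,"rz":0,"grip":0},{"x":0,"y":1.2,"z":0,"rx":0,"ry":0,"rz":0,"grip":0}]' | f
```

```text
time: 7.75 eef_pos: [0.5626, 0.0712, 0.0733] contact_force: [-0.7, 2.8, 5.9] 
time: 8.58 eef_pos: [0.5605, 0.0593, 0.0733] contact_force: [0.5, 2.4, 5.2] 
time: 9.42 eef_pos: [0.5585, 0.0474, 0.0733] contact_force: [-0.2, 2.7, 5.2] 
time: 10.25 eef_pos: [0.5564, 0.0356, 0.0733] contact_force: [0.5, 1.5, 6.2] 
time: 11.08 eef_pos: [0.5544, 0.0238, 0.0733] contact_force: [0.6, 3.3, 5.6]
```

```bash
f(){ grep -E 'time|eef|contact' | tr '\n' ' '; echo; }
python3 -m creep '[{"x":0,"y":1,"z":0,"rx":0,"ry":0,"rz":0,"grip":0},{"x":0,"y":1,"z":0,"rx":0,"ry":0,"rz":0,"grip":0},{"x":0,"y":1,"z":0,"rx":0,"ry":0,"rz":0,"grip":0},{"x":0,"y":1,"z":0,"rx":0,"ry":0,"rz":0,"grip":0},{"x":0,"y":1,"z":0,"rx":0,"ry":0,"rz":0,"grip":0},{"x":0,"y":1,"z":0,"rx":0,"ry":0,"rz":0,"grip":0},{"x":0,"y":1,"z":0,"rx":0,"ry":0,"rz":0,"grip":0},{"x":0,"y":1,"z":0,"rx":0,"ry":0,"rz":0,"grip":0},{"x":0,"y":1,"z":0,"rx":0,"ry":0,"rz":0,"grip":0},{"x":0,"y":1,"z":0,"rx":0,"ry":0,"rz":0,"grip":0}]' | f
python3 -m creep '[{"x":0,"y":1,"z":0,"rx":0,"ry":0,"rz":0,"grip":0},{"x":0,"y":1,"z":0,"rx":0,"ry":0,"rz":0,"grip":0},{"x":0,"y":1,"z":0,"rx":0,"ry":0,"rz":0,"grip":0},{"x":0,"y":1,"z":0,"rx":0,"ry":0,"rz":0,"grip":0},{"x":0,"y":1,"z":0,"rx":0,"ry":0,"rz":0,"grip":0},{"x":0,"y":1,"z":0,"rx":0,"ry":0,"rz":0,"grip":0},{"x":0,"y":1,"z":0,"rx":0,"ry":0,"rz":0,"grip":0},{"x":0,"y":1,"z":0,"rx":0,"ry":0,"rz":0,"grip":0},{"x":0,"y":1,"z":0,"rx":0,"ry":0,"rz":0,"grip":0},{"x":0,"y":1,"z":0,"rx":0,"ry":0,"rz":0,"grip":0}]' | f
python3 -m creep '[{"x":0,"y":1,"z":0,"rx":0,"ry":0,"rz":0,"grip":0},{"x":0,"y":1,"z":0,"rx":0,"ry":0,"rz":0,"grip":0},{"x":0,"y":1,"z":0,"rx":0,"ry":0,"rz":0,"grip":0},{"x":0,"y":1,"z":0,"rx":0,"ry":0,"rz":0,"grip":0},{"x":0,"y":1,"z":0,"rx":0,"ry":0,"rz":0,"grip":0},{"x":0,"y":1,"z":0,"rx":0,"ry":0,"rz":0,"grip":0},{"x":0,"y":1,"z":0,"rx":0,"ry":0,"rz":0,"grip":0},{"x":0,"y":1,"z":0,"rx":0,"ry":0,"rz":0,"grip":0},{"x":0,"y":1,"z":0,"rx":0,"ry":0,"rz":0,"grip":0},{"x":0,"y":1,"z":0,"rx":0,"ry":0,"rz":0,"grip":0}]' | f
```

```text
time: 11.92 eef_pos: [0.5529, 0.0151, 0.0733] contact_force: [1.7, 7.4, 4.9] 
time: 12.75 eef_pos: [0.5511, 0.0049, 0.0733] contact_force: [1.0, 5.1, 5.3] 
time: 13.58 eef_pos: [0.5493, -0.0059, 0.0733] contact_force: [0.6, 1.8, 5.1]
```

The drag bump shows at around world y ≈ 0.011. About 41 mm remain to the near stop, so I'll advance 34 mm and then creep in.

```bash
f(){ grep -E 'time|eef|contact' | tr '\n' ' '; echo; }
python3 -m creep '[{"x":0,"y":4,"z":0,"rx":0,"ry":0,"rz":0,"grip":0},{"x":0,"y":4,"z":0,"rx":0,"ry":0,"rz":0,"grip":0},{"x":0,"y":4,"z":0,"rx":0,"ry":0,"rz":0,"grip":0},{"x":0,"y":4,"z":0,"rx":0,"ry":0,"rz":0,"grip":0},{"x":0,"y":4,"z":0,"rx":0,"ry":0,"rz":0,"grip":0},{"x":0,"y":4,"z":0,"rx":0,"ry":0,"rz":0,"grip":0},{"x":0,"y":4,"z":0,"rx":0,"ry":0,"rz":0,"grip":0},{"x":0,"y":3,"z":0,"rx":0,"ry":0,"rz":0,"grip":0},{"x":0,"y":2,"z":0,"rx":0,"ry":0,"rz":0,"grip":0},{"x":0,"y":1,"z":0,"rx":0,"ry":0,"rz":0,"grip":0}]' | f
python3 - <<'E'
from plant import optics
import cv2
c=optics.read_camera('wrist')['color']; t=optics.read_camera('top')['color']
cv2.imwrite('pics/w3.png',c)
cv2.imwrite('pics/t3.png',cv2.resize(t[205:285,270:410],None,fx=5,fy=5,interpolation=cv2.INTER_CUBIC))
E
```

```text
time: 14.42 eef_pos: [0.5435, -0.0398, 0.0733] contact_force: [0.3, 2.2, 5.2]
```

View pics/w3.png

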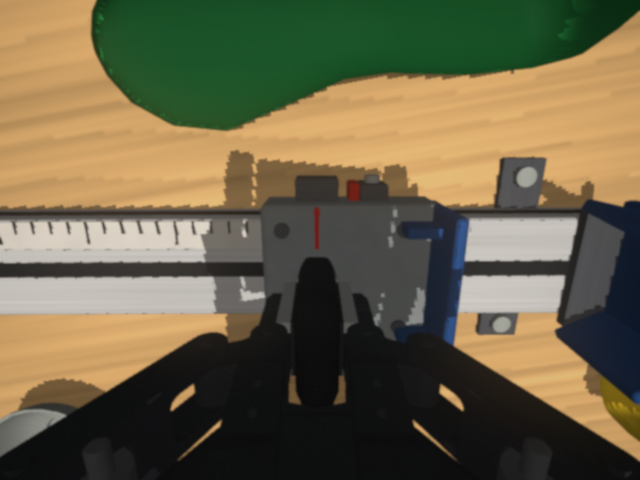

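The lug spans x 296–338 and the red face is at x 348, so the gap is about 6 mm.

```bash
f(){ grep -E 'time|eef|contact' | tr '\n' ' '; echo; }
python3 -m creep '[{"x":0,"y":0.5,"z":0,"rx":0,"ry":0,"rz":0,"grip":0},{"x":0,"y":0.5,"z":0,"rx":0,"ry":0,"rz":0,"grip":0},{"x":0,"y":0.5,"z":0,"rx":0,"ry":0,"rz":0,"grip":0},{"x":0,"y":0.5,"z":0,"rx":0,"ry":0,"rz":0,"grip":0},{"x":0,"y":0.5,"z":0,"rx":0,"ry":0,"rz":0,"grip":0},{"x":0,"y":0.5,"z":0,"rx":0,"ry":0,"rz":0,"grip":0},{"x":0,"y":0.3,"z":0,"rx":0,"ry":0,"rz":0,"grip":0},{"x":0,"y":0.3,"z":0,"rx":0,"ry":0,"rz":0,"grip":0},{"x":0,"y":0.3,"z":0,"rx":0,"ry":0,"rz":0,"grip":0},{"x":0,"y":0.3,"z":0,"rx":0,"ry":0,"rz":0,"grip":0}]' | f
python3 -m creep '[{"x":0,"y":0.2,"z":0,"rx":0,"ry":0,"rz":0,"grip":0},{"x":0,"y":0.2,"z":0,"rx":0,"ry":0,"rz":0,"grip":0},{"x":0,"y":0.2,"z":0,"rx":0,"ry":0,"rz":0,"grip":0},{"x":0,"y":0.2,"z":0,"rx":0,"ry":0,"rz":0,"grip":0},{"x":0,"y":0.2,"z":0,"rx":0,"ry":0,"rz":0,"grip":0},{"x":0,"y":0.2,"z":0,"rx":0,"ry":0,"rz":0,"grip":0},{"x":0,"y":0.2,"z":0,"rx":0,"ry":0,"rz":0,"grip":0},{"x":0,"y":0.2,"z":0,"rx":0,"ry":0,"rz":0,"grip":0},{"x":0,"y":0.1,"z":0,"rx":0,"ry":0,"rz":0,"grip":0},{"x":0,"y":0.1,"z":0,"rx":0,"ry":0,"rz":0,"grip":0}]' | f
```

```text
time: 15.35 eef_pos: [0.5428, -0.0437, 0.0733] contact_force: [1.4, 1.0, 5.7] 
time: 16.18 eef_pos: [0.5425, -0.0455, 0.0733] contact_force: [1.5, 1.8, 5.5]
```

```bash
f(){ grep -E 'time|eef|contact' | tr '\n' ' '; echo; }
python3 -m creep '[{"x":0,"y":0.2,"z":0,"rx":0,"ry":0,"rz":0,"grip":0},{"x":0,"y":0.2,"z":0,"rx":0,"ry":0,"rz":0,"grip":0},{"x":0,"y":0.2,"z":0,"rx":0,"ry":0,"rz":0,"grip":0},{"x":0,"y":0.2,"z":0,"rx":0,"ry":0,"rz":0,"grip":0},{"x":0,"y":0.2,"z":0,"rx":0,"ry":0,"rz":0,"grip":0},{"x":0,"y":0.2,"z":0,"rx":0,"ry":0,"rz":0,"grip":0},{"x":0,"y":0.2,"z":0,"rx":0,"ry":0,"rz":0,"grip":0},{"x":0,"y":0.1,"z":0,"rx":0,"ry":0,"rz":0,"grip":0},{"x":0,"y":0,"z":0,"rx":0,"ry":0,"rz":0,"grip":0},{"x":0,"y":0,"z":0,"rx":0,"ry":0,"rz":0,"grip":0}]' | f
```

```text
time: 17.02 eef_pos: [0.5424, -0.0461, 0.0733] contact_force: [2.2, 5.5, 5.6]
```

Near stop touched at TCP y ≈ -0.0455. Now the forward stroke, sampling finely around the bump.

```bash
f(){ grep -E 'time|eef|contact' | tr '\n' ' '; echo; }
python3 -m creep '[{"x":0,"y":-4,"z":0,"rx":0,"ry":0,"rz":0,"grip":0},{"x":0,"y":-4,"z":0,"rx":0,"ry":0,"rz":0,"grip":0},{"x":0,"y":-4,"z":0,"rx":0,"ry":0,"rz":0,"grip":0},{"x":0,"y":-4,"z":0,"rx":0,"ry":0,"rz":0,"grip":0},{"x":0,"y":-4,"z":0,"rx":0,"ry":0,"rz":0,"grip":0},{"x":0,"y":-4,"z":0,"rx":0,"ry":0,"rz":0,"grip":0},{"x":0,"y":-4,"z":0,"rx":0,"ry":0,"rz":0,"grip":0},{"x":0,"y":-4,"z":0,"rx":0,"ry":0,"rz":0,"grip":0},{"x":0,"y":-4,"z":0,"rx":0,"ry":0,"rz":0,"grip":0},{"x":0,"y":-4,"z":0,"rx":0,"ry":0,"rz":0,"grip":0}]' | f
python3 -m creep '[{"x":0,"y":-0.5,"z":0,"rx":0,"ry":0,"rz":0,"grip":0},{"x":0,"y":-0.5,"z":0,"rx":0,"ry":0,"rz":0,"grip":0},{"x":0,"y":-0.5,"z":0,"rx":0,"ry":0,"rz":0,"grip":0},{"x":0,"y":-0.5,"z":0,"rx":0,"ry":0,"rz":0,"grip":0},{"x":0,"y":-0.5,"z":0,"rx":0,"ry":0,"rz":0,"grip":0},{"x":0,"y":-0.5,"z":0,"rx":0,"ry":0,"rz":0,"grip":0},{"x":0,"y":-0.5,"z":0,"rx":0,"ry":0,"rz":0,"grip":0},{"x":0,"y":-0.5,"z":0,"rx":0,"ry":0,"rz":0,"grip":0},{"x":0,"y":-0.5,"z":0,"rx":0,"ry":0,"rz":0,"grip":0},{"x":0,"y":-0.5,"z":0,"rx":0,"ry":0,"rz":0,"grip":0}]' | f
python3 -m creep '[{"x":0,"y":-0.5,"z":0,"rx":0,"ry":0,"rz":0,"grip":0},{"x":0,"y":-0.5,"z":0,"rx":0,"ry":0,"rz":0,"grip":0},{"x":0,"y":-0.5,"z":0,"rx":0,"ry":0,"rz":0,"grip":0},{"x":0,"y":-0.5,"z":0,"rx":0,"ry":0,"rz":0,"grip":0},{"x":0,"y":-0.5,"z":0,"rx":0,"ry":0,"rz":0,"grip":0},{"x":0,"y":-0.5,"z":0,"rx":0,"ry":0,"rz":0,"grip":0},{"x":0,"y":-0.5,"z":0,"rx":0,"ry":0,"rz":0,"grip":0},{"x":0,"y":-0.5,"z":0,"rx":0,"ry":0,"rz":0,"grip":0},{"x":0,"y":-0.5,"z":0,"rx":0,"ry":0,"rz":0,"grip":0},{"x":0,"y":-0.5,"z":0,"rx":0,"ry":0,"rz":0,"grip":0}]' | f
python3 -m creep '[{"x":0,"y":-0.5,"z":0,"rx":0,"ry":0,"rz":0,"grip":0},{"x":0,"y":-0.5,"z":0,"rx":0,"ry":0,"rz":0,"grip":0},{"x":0,"y":-0.5,"z":0,"rx":0,"ry":0,"rz":0,"grip":0},{"x":0,"y":-0.5,"z":0,"rx":0,"ry":0,"rz":0,"grip":0},{"x":0,"y":-0.5,"z":0,"rx":0,"ry":0,"rz":0,"grip":0},{"x":0,"y":-0.5,"z":0,"rx":0,"ry":0,"rz":0,"grip":0},{"x":0,"y":-0.5,"z":0,"rx":0,"ry":0,"rz":0,"grip":0},{"x":0,"y":-0.5,"z":0,"rx":0,"ry":0,"rz":0,"grip":0},{"x":0,"y":-0.5,"z":0,"rx":0,"ry":0,"rz":0,"grip":0},{"x":0,"y":-0.5,"z":0,"rx":0,"ry":0,"rz":0,"grip":0}]' | f
python3 -m creep '[{"x":0,"y":-0.5,"z":0,"rx":0,"ry":0,"rz":0,"grip":0},{"x":0,"y":-0.5,"z":0,"rx":0,"ry":0,"rz":0,"grip":0},{"x":0,"y":-0.5,"z":0,"rx":0,"ry":0,"rz":0,"grip":0},{"x":0,"y":-0.5,"z":0,"rx":0,"ry":0,"rz":0,"grip":0},{"x":0,"y":-0.5,"z":0,"rx":0,"ry":0,"rz":0,"grip":0},{"x":0,"y":-0.5,"z":0,"rx":0,"ry":0,"rz":0,"grip":0},{"x":0,"y":-0.5,"z":0,"rx":0,"ry":0,"rz":0,"grip":0},{"x":0,"y":-0.5,"z":0,"rx":0,"ry":0,"rz":0,"grip":0},{"x":0,"y":-0.5,"z":0,"rx":0,"ry":0,"rz":0,"grip":0},{"x":0,"y":-0.5,"z":0,"rx":0,"ry":0,"rz":0,"grip":0}]' | f
python3 -m creep '[{"x":0,"y":-0.5,"z":0,"rx":0,"ry":0,"rz":0,"grip":0},{"x":0,"y":-0.5,"z":0,"rx":0,"ry":0,"rz":0,"grip":0},{"x":0,"y":-0.5,"z":0,"rx":0,"ry":0,"rz":0,"grip":0},{"x":0,"y":-0.5,"z":0,"rx":0,"ry":0,"rz":0,"grip":0},{"x":0,"y":-0.5,"z":0,"rx":0,"ry":0,"rz":0,"grip":0},{"x":0,"y":-0.5,"z":0,"rx":0,"ry":0,"rz":0,"grip":0},{"x":0,"y":-0.5,"z":0,"rx":0,"ry":0,"rz":0,"grip":0},{"x":0,"y":-0.5,"z":0,"rx":0,"ry":0,"rz":0,"grip":0},{"x":0,"y":-0.5,"z":0,"rx":0,"ry":0,"rz":0,"grip":0},{"x":0,"y":-0.5,"z":0,"rx":0,"ry":0,"rz":0,"grip":0}]' | f
python3 -m creep '[{"x":0,"y":-0.5,"z":0,"rx":0,"ry":0,"rz":0,"grip":0},{"x":0,"y":-0.5,"z":0,"rx":0,"ry":0,"rz":0,"grip":0},{"x":0,"y":-0.5,"z":0,"rx":0,"ry":0,"rz":0,"grip":0},{"x":0,"y":-0.5,"z":0,"rx":0,"ry":0,"rz":0,"grip":0},{"x":0,"y":-0.5,"z":0,"rx":0,"ry":0,"rz":0,"grip":0},{"x":0,"y":-0.5,"z":0,"rx":0,"ry":0,"rz":0,"grip":0},{"x":0,"y":-0.5,"z":0,"rx":0,"ry":0,"rz":0,"grip":0},{"x":0,"y":-0.5,"z":0,"rx":0,"ry":0,"rz":0,"grip":0},{"x":0,"y":-0.5,"z":0,"rx":0,"ry":0,"rz":0,"grip":0},{"x":0,"y":-0.5,"z":0,"rx":0,"ry":0,"rz":0,"grip":0}]' | f
python3 -m creep '[{"x":0,"y":-0.5,"z":0,"rx":0,"ry":0,"rz":0,"grip":0},{"x":0,"y":-0.5,"z":0,"rx":0,"ry":0,"rz":0,"grip":0},{"x":0,"y":-0.5,"z":0,"rx":0,"ry":0,"rz":0,"grip":0},{"x":0,"y":-0.5,"z":0,"rx":0,"ry":0,"rz":0,"grip":0},{"x":0,"y":-0.5,"z":0,"rx":0,"ry":0,"rz":0,"grip":0},{"x":0,"y":-0.5,"z":0,"rx":0,"ry":0,"rz":0,"grip":0},{"x":0,"y":-0.5,"z":0,"rx":0,"ry":0,"rz":0,"grip":0},{"x":0,"y":-0.5,"z":0,"rx":0,"ry":0,"rz":0,"grip":0},{"x":0,"y":-0.5,"z":0,"rx":0,"ry":0,"rz":0,"grip":0},{"x":0,"y":-0.5,"z":0,"rx":0,"ry":0,"rz":0,"grip":0}]' | f
```

```text
time: 17.85 eef_pos: [0.5489, -0.0083, 0.0733] contact_force: [0.0, -2.6, 5.6] 
time: 18.68 eef_pos: [0.5497, -0.0035, 0.0733] contact_force: [-1.3, -1.7, 5.4] 
time: 19.52 eef_pos: [0.5505, 0.0009, 0.0733] contact_force: [-1.6, -4.4, 5.6] 
time: 20.35 eef_pos: [0.5512, 0.0052, 0.0733] contact_force: [-1.5, -7.1, 6.4] 
time: 21.18 eef_pos: [0.552, 0.01, 0.0733] contact_force: [-1.0, -7.2, 6.7] 
time: 22.02 eef_pos: [0.5529, 0.015, 0.0733] contact_force: [-2.0, -6.4, 7.0] 
time: 22.85 eef_pos: [0.5539, 0.0205, 0.0733] contact_force: [-1.9, -3.9, 6.6] 
time: 23.68 eef_pos: [0.5548, 0.0262, 0.0733] contact_force: [-1.4, -1.9, 5.8]
```

The peak is at TCP y ≈ 0.011. Now on to the far stop, about 147 mm ahead.

```bash
f(){ grep -E 'time|eef|contact' | tr '\n' ' '; echo; }
python3 -m creep '[{"x":0,"y":-4,"z":0,"rx":0,"ry":0,"rz":0,"grip":0},{"x":0,"y":-6,"z":0,"rx":0,"ry":0,"rz":0,"grip":0},{"x":0,"y":-7.5,"z":0,"rx":0,"ry":0,"rz":0,"grip":0},{"x":0,"y":-7.5,"z":0,"rx":0,"ry":0,"rz":0,"grip":0},{"x":0,"y":-7.5,"z":0,"rx":0,"ry":0,"rz":0,"grip":0},{"x":0,"y":-7.5,"z":0,"rx":0,"ry":0,"rz":0,"grip":0},{"x":0,"y":-7.5,"z":0,"rx":0,"ry":0,"rz":0,"grip":0},{"x":0,"y":-7.5,"z":0,"rx":0,"ry":0,"rz":0,"grip":0},{"x":0,"y":-7.5,"z":0,"rx":0,"ry":0,"rz":0,"grip":0},{"x":0,"y":-7.5,"z":0,"rx":0,"ry":0,"rz":0,"grip":0}]' | f
python3 -m creep '[{"x":0,"y":-8,"z":0,"rx":0,"ry":0,"rz":0,"grip":0},{"x":0,"y":-8,"z":0,"rx":0,"ry":0,"rz":0,"grip":0},{"x":0,"y":-8,"z":0,"rx":0,"ry":0,"rz":0,"grip":0},{"x":0,"y":-8,"z":0,"rx":0,"ry":0,"rz":0,"grip":0},{"x":0,"y":-8,"z":0,"rx":0,"ry":0,"rz":0,"grip":0},{"x":0,"y":-8,"z":0,"rx":0,"ry":0,"rz":0,"grip":0},{"x":0,"y":-8,"z":0,"rx":0,"ry":0,"rz":0,"grip":0},{"x":0,"y":-6,"z":0,"rx":0,"ry":0,"rz":0,"grip":0},{"x":0,"y":-4,"z":0,"rx":0,"ry":0,"rz":0,"grip":0},{"x":0,"y":-2,"z":0,"rx":0,"ry":0,"rz":0,"grip":0}]' | f
```

```text
time: 24.52 eef_pos: [0.5667, 0.0956, 0.0733] contact_force: [-1.6, -2.4, 7.3] 
time: 25.35 eef_pos: [0.5783, 0.163, 0.0733] contact_force: [-2.9, -1.4, 7.1]
```

```bash
f(){ grep -E 'time|eef|contact' | tr '\n' ' '; echo; }
python3 -m creep '[{"x":0,"y":-1,"z":0,"rx":0,"ry":0,"rz":0,"grip":0},{"x":0,"y":-1,"z":0,"rx":0,"ry":0,"rz":0,"grip":0},{"x":0,"y":-1,"z":0,"rx":0,"ry":0,"rz":0,"grip":0},{"x":0,"y":-1,"z":0,"rx":0,"ry":0,"rz":0,"grip":0},{"x":0,"y":-0.5,"z":0,"rx":0,"ry":0,"rz":0,"grip":0},{"x":0,"y":-0.5,"z":0,"rx":0,"ry":0,"rz":0,"grip":0},{"x":0,"y":-0.3,"z":0,"rx":0,"ry":0,"rz":0,"grip":0},{"x":0,"y":-0.3,"z":0,"rx":0,"ry":0,"rz":0,"grip":0},{"x":0,"y":-0.2,"z":0,"rx":0,"ry":0,"rz":0,"grip":0},{"x":0,"y":-0.2,"z":0,"rx":0,"ry":0,"rz":0,"grip":0}]' | f
python3 -m creep '[{"x":0,"y":-0.2,"z":0,"rx":0,"ry":0,"rz":0,"grip":0},{"x":0,"y":-0.2,"z":0,"rx":0,"ry":0,"rz":0,"grip":0},{"x":0,"y":-0.2,"z":0,"rx":0,"ry":0,"rz":0,"grip":0},{"x":0,"y":-0.2,"z":0,"rx":0,"ry":0,"rz":0,"grip":0},{"x":0,"y":-0.2,"z":0,"rx":0,"ry":0,"rz":0,"grip":0},{"x":0,"y":-0.2,"z":0,"rx":0,"ry":0,"rz":0,"grip":0},{"x":0,"y":-0.2,"z":0,"rx":0,"ry":0,"rz":0,"grip":0},{"x":0,"y":-0.2,"z":0,"rx":0,"ry":0,"rz":0,"grip":0},{"x":0,"y":-0.2,"z":0,"rx":0,"ry":0,"rz":0,"grip":0},{"x":0,"y":-0.2,"z":0,"rx":0,"ry":0,"rz":0,"grip":0}]' | f
```

```text
time: 26.18 eef_pos: [0.5793, 0.1685, 0.0733] contact_force: [-3.5, -2.0, 7.9] 
time: 27.02 eef_pos: [0.5796, 0.1704, 0.0733] contact_force: [-2.9, -1.8, 6.6]
```

```bash
f(){ grep -E 'time|eef|contact' | tr '\n' ' '; echo; }
python3 -m creep '[{"x":0,"y":-0.2,"z":0,"rx":0,"ry":0,"rz":0,"grip":0},{"x":0,"y":-0.2,"z":0,"rx":0,"ry":0,"rz":0,"grip":0},{"x":0,"y":-0.2,"z":0,"rx":0,"ry":0,"rz":0,"grip":0},{"x":0,"y":-0.2,"z":0,"rx":0,"ry":0,"rz":0,"grip":0},{"x":0,"y":-0.2,"z":0,"rx":0,"ry":0,"rz":0,"grip":0},{"x":0,"y":-0.2,"z":0,"rx":0,"ry":0,"rz":0,"grip":0},{"x":0,"y":-0.2,"z":0,"rx":0,"ry":0,"rz":0,"grip":0},{"x":0,"y":-0.1,"z":0,"rx":0,"ry":0,"rz":0,"grip":0},{"x":0,"y":0,"z":0,"rx":0,"ry":0,"rz":0,"grip":0},{"x":0,"y":0,"z":0,"rx":0,"ry":0,"rz":0,"grip":0}]' | f
```

```text
time: 27.85 eef_pos: [0.5798, 0.1716, 0.0733] contact_force: [-3.4, -2.7, 7.4]
```

```bash
f(){ grep -E 'time|eef|contact' | tr '\n' ' '; echo; }
python3 -m creep '[{"x":0,"y":-0.2,"z":0,"rx":0,"ry":0,"rz":0,"grip":0},{"x":0,"y":-0.2,"z":0,"rx":0,"ry":0,"rz":0,"grip":0},{"x":0,"y":-0.2,"z":0,"rx":0,"ry":0,"rz":0,"grip":0},{"x":0,"y":-0.2,"z":0,"rx":0,"ry":0,"rz":0,"grip":0},{"x":0,"y":-0.2,"z":0,"rx":0,"ry":0,"rz":0,"grip":0},{"x":0,"y":0,"z":0,"rx":0,"ry":0,"rz":0,"grip":0},{"x":0,"y":0,"z":0,"rx":0,"ry":0,"rz":0,"grip":0},{"x":0,"y":0,"z":0,"rx":0,"ry":0,"rz":0,"grip":0},{"x":0,"y":0,"z":0,"rx":0,"ry":0,"rz":0,"grip":0},{"x":0,"y":0,"z":0,"rx":0,"ry":0,"rz":0,"grip":0}]' | f
```

```text
time: 28.68 eef_pos: [0.5799, 0.172, 0.0733] contact_force: [-3.0, -4.4, 8.0]
```

Far stop touched: 221 mm of stroke between contacts, against 220 nominal plus rubber give. Returning to the drag peak.

```bash
f(){ grep -E 'time|eef|contact' | tr '\n' ' '; echo; }
python3 -m creep '[{"x":0,"y":4,"z":0,"rx":0,"ry":0,"rz":0,"grip":0},{"x":0,"y":7,"z":0,"rx":0,"ry":0,"rz":0,"grip":0},{"x":0,"y":9,"z":0,"rx":0,"ry":0,"rz":0,"grip":0},{"x":0,"y":9,"z":0,"rx":0,"ry":0,"rz":0,"grip":0},{"x":0,"y":9,"z":0,"rx":0,"ry":0,"rz":0,"grip":0},{"x":0,"y":9,"z":0,"rx":0,"ry":0,"rz":0,"grip":0},{"x":0,"y":9,"z":0,"rx":0,"ry":0,"rz":0,"grip":0},{"x":0,"y":9,"z":0,"rx":0,"ry":0,"rz":0,"grip":0},{"x":0,"y":9,"z":0,"rx":0,"ry":0,"rz":0,"grip":0},{"x":0,"y":9,"z":0,"rx":0,"ry":0,"rz":0,"grip":0}]' | f
python3 -m creep '[{"x":0,"y":9,"z":0,"rx":0,"ry":0,"rz":0,"grip":0},{"x":0,"y":9,"z":0,"rx":0,"ry":0,"rz":0,"grip":0},{"x":0,"y":9,"z":0,"rx":0,"ry":0,"rz":0,"grip":0},{"x":0,"y":9,"z":0,"rx":0,"ry":0,"rz":0,"grip":0},{"x":0,"y":9,"z":0,"rx":0,"ry":0,"rz":0,"grip":0},{"x":0,"y":9,"z":0,"rx":0,"ry":0,"rz":0,"grip":0},{"x":0,"y":8,"z":0,"rx":0,"ry":0,"rz":0,"grip":0},{"x":0,"y":6,"z":0,"rx":0,"ry":0,"rz":0,"grip":0},{"x":0,"y":3,"z":0,"rx":0,"ry":0,"rz":0,"grip":0},{"x":0,"y":0,"z":0,"rx":0,"ry":0,"rz":0,"grip":0}]' | f
```

```text
time: 29.52 eef_pos: [0.5661, 0.0917, 0.0733] contact_force: [-0.2, 1.8, 5.7] 
time: 30.35 eef_pos: [0.5539, 0.0211, 0.0733] contact_force: [-1.3, -1.0, 5.5]
```

```bash
f(){ grep -E 'time|eef|contact' | tr '\n' ' '; echo; }
python3 -m creep '[{"x":0,"y":0.5,"z":0,"rx":0,"ry":0,"rz":0,"grip":0},{"x":0,"y":0.5,"z":0,"rx":0,"ry":0,"rz":0,"grip":0},{"x":0,"y":0.5,"z":0,"rx":0,"ry":0,"rz":0,"grip":0},{"x":0,"y":0.5,"z":0,"rx":0,"ry":0,"rz":0,"grip":0},{"x":0,"y":0.5,"z":0,"rx":0,"ry":0,"rz":0,"grip":0},{"x":0,"y":0.5,"z":0,"rx":0,"ry":0,"rz":0,"grip":0},{"x":0,"y":0.5,"z":0,"rx":0,"ry":0,"rz":0,"grip":0},{"x":0,"y":0.5,"z":0,"rx":0,"ry":0,"rz":0,"grip":0},{"x":0,"y":0.5,"z":0,"rx":0,"ry":0,"rz":0,"grip":0},{"x":0,"y":0.5,"z":0,"rx":0,"ry":0,"rz":0,"grip":0}]' | f
python3 -m creep '[{"x":0,"y":0.6,"z":0,"rx":0,"ry":0,"rz":0,"grip":0},{"x":0,"y":0.6,"z":0,"rx":0,"ry":0,"rz":0,"grip":0},{"x":0,"y":0.6,"z":0,"rx":0,"ry":0,"rz":0,"grip":0},{"x":0,"y":0.6,"z":0,"rx":0,"ry":0,"rz":0,"grip":0},{"x":0,"y":0.6,"z":0,"rx":0,"ry":0,"rz":0,"grip":0},{"x":0,"y":0.6,"z":0,"rx":0,"ry":0,"rz":0,"grip":0},{"x":0,"y":0.6,"z":0,"rx":0,"ry":0,"rz":0,"grip":0},{"x":0,"y":0.6,"z":0,"rx":0,"ry":0,"rz":0,"grip":0},{"x":0,"y":0.6,"z":0,"rx":0,"ry":0,"rz":0,"grip":0},{"x":0,"y":0.6,"z":0,"rx":0,"ry":0,"rz":0,"grip":0}]' | f
```

```text
time: 31.18 eef_pos: [0.5534, 0.018, 0.0733] contact_force: [1.9, 7.0, 6.0] 
time: 32.02 eef_pos: [0.5524, 0.0122, 0.0733] contact_force: [1.5, 7.9, 5.6]
```

```bash
python3 -m creep '[{"x":0,"y":0.5,"z":0,"rx":0,"ry":0,"rz":0,"grip":0},{"x":0,"y":0,"z":0,"rx":0,"ry":0,"rz":0,"grip":0.6},{"x":0,"y":0,"z":0,"rx":0,"ry":0,"rz":0,"grip":0.6},{"x":0,"y":0,"z":0,"rx":0,"ry":0,"rz":0,"grip":0.6},{"x":0,"y":0,"z":0,"rx":0,"ry":0,"rz":0,"grip":0.6},{"x":0,"y":0,"z":0,"rx":0,"ry":0,"rz":0,"grip":0.6},{"x":0,"y":0,"z":0,"rx":0,"ry":0,"rz":0,"grip":0.6},{"x":0,"y":0,"z":-20,"rx":0,"ry":0,"rz":0,"grip":0.6},{"x":0,"y":0,"z":-30,"rx":0,"ry":0,"rz":0,"grip":0.6},{"x":0,"y":0,"z":-30,"rx":0,"ry":0,"rz":0,"grip":0.6}]'
python3 -m creep '[{"x":0,"y":0,"z":-30,"rx":0,"ry":0,"rz":0,"grip":0.6},{"x":0,"y":0,"z":-30,"rx":0,"ry":0,"rz":0,"grip":0.6},{"x":0,"y":0,"z":-20,"rx":0,"ry":0,"rz":0,"grip":0.6},{"x":0,"y":0,"z":0,"rx":0,"ry":0,"rz":0,"grip":0.6},{"x":0,"y":0,"z":0,"rx":0,"ry":0,"rz":0,"grip":0.6},{"x":0,"y":0,"z":0,"rx":0,"ry":0,"rz":0,"grip":0.6},{"x":0,"y":0,"z":0,"rx":0,"ry":0,"rz":0,"grip":0.6},{"x":0,"y":0,"z":0,"rx":0,"ry":0,"rz":0,"grip":0.6},{"x":0,"y":0,"z":0,"rx":0,"ry":0,"rz":0,"grip":0.6},{"x":0,"y":0,"z":0,"rx":0,"ry":0,"rz":0,"grip":0.6}]'
python3 - <<'E'
from plant import optics
from h import *
c=optics.read_camera('wrist'); cv2.imwrite('pics/w4.png',c['color'])
im=c['color'].astype(int); b,g,r=im[...,0],im[...,1],im[...,2]
red=(r>100)&(r>2.2*g)&(r>2.2*b)
for s,p in blobs(red,(100,80,639,300),6): print('red',s,p,onz(c,*p,.025)[:2],onz(c,*p,.047)[:2])
E
```

```text
time: 32.85
eef_pos: [0.5493, 0.0103, 0.1508]
tcp_rot: [0.996, -0.087, -0.002, -0.0]
contact_force: [1.3, -0.1, 0.3]
opening: 0.601
finger_force: 0.0
time: 33.68
eef_pos: [0.55, 0.0104, 0.2302]
tcp_rot: [0.996, -0.087, -0.001, -0.0]
contact_force: [-0.2, -0.4, 0.2]
opening: 0.601
finger_force: 0.0
red [ 33  79   9  17 109] [136.81651376 166.88073394] [0.62158102 0.17996596] [0.62173704 0.16842722]
red [285  78   8  15  95] [388.25263158 164.46315789] [ 0.58044947 -0.06788202] [ 0.583202  -0.0637749]
```

View pics/w4.png

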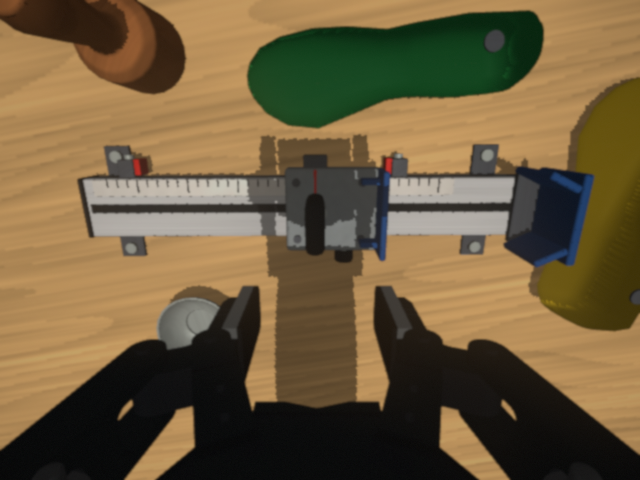

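The carriage stands free. Its lug spans x 303–328 and the near rubber face is at x 384, so it is about 57 mm along, matching the felt peak. The lasts, mallet and dish are undisturbed, so I'm handing in.

```bash
python3 -c "from plant import sign_off; print(sign_off())"
```

```text
the job is handed in; nothing more can be done
None
```

The carriage touched both rubber stops with only a few newtons on the arm, and now stands let go about 57 mm from the heel-side stop, where it drags most; the lasts, mallet and dish were not disturbed.

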